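# Load a vial and index the carousel

### The arm

A 7-joint arm with a two-finger parallel gripper is mounted at the origin on a cart in front of the work surface, level with it; the furniture and walls round the work are solid. World frame = base frame: x ahead of the robot, y to its left, z up, the work surface at z = 0. Lengths are in mm, angles in rad, forces in N, time in s.
With the tool pointing down it reaches from about 400 to 900 mm from the base axis. Payload 5.5 kg.
Tool frame: the origin (TCP) lies at the very end of the fingers, on their centre line; the grasp point (between the pads) lies bot.grip_depth behind it (bot.grip_depth is the distance from the TCP to the grasp point, in mm); x points along the fingers, z is the direction in which the jaws open and shut, and the axes are right-handed (so a half turn about x gives the same grasp; the last joint's range is limited). The gripper opens to 85 mm and grips with 20 to 120 N. Pads are 22 mm wide; open, the fingers measure 114 mm over their backs; the gripper's body (76 mm by 85 mm) begins 54 mm behind the grasp point. The pads swing forward as they close: fully open they stand 13 mm farther back than shut.
Start: joints at [-1.003, 0.501, -0.427, 1.55, 0.221, 1.138, -0.21], TCP at [195.028, 620.052, 198.81] pointing down, gripper open.
Joint ranges: [-2.88, 2.88], [-0.31, 2.03], [-1.54, 1.56], [0.2, 2.42], [-1.41, 4.55], [0.19, 2.02], [-2.57, 2.57]. Speed limits (rad/s): [2.57, 2.57, 3.14, 3.14, 3.14, 3.14, 3.14].

### API

Orientations are given as a 3x3 rotation matrix whose columns are the frame's x, y, z axes.
In Python, from workcell import bot gives the robot as it stands.
- The arm moves only by the shell command python3 -m jog 'ROWS' [FORCE]. ROWS is JSON, a list of rows, each an object of numbers: "jaw": the opening, from 0 (shut) to 1 (fully open); "x", "y", "z": the shift along the tool's x, y, z in cm; "wx", "wy", "wz": the turn, a rotation vector about the tool's x, y, z in rad. A call has 1 to 10 rows; each row is the pose to reach, as a shift and turn from the pose commanded when the call began, along the tool's axes at that moment; what a row does not reach only later rows make up. A row lasts 1/12 s, in which the tool goes at most 41.7 mm and 7.16 degrees, less where a joint would pass 70% of its speed; a pose out of reach is approached as far as the arm can. A call with a gripper value outside its range is refused whole. The fingers move at their own pace and stop on an object; FORCE is the grip in N (left out, the last holds). Time passes only in rows, so rows that repeat a pose let the fingers close. It gives the time, the measured TCP pose, the force and the opening at its end, in the units of the state.
- bot.get_obs(): the state, without advancing time (a new reading comes with each control period).
- bot.snapshot(name): name is "scene" or "top" or "wrist"; returns a dict with "img" (480x640x3 uint8, red, green, blue), "intrinsics" (3x3 intrinsics, pixels), "camera_from_world" (4x4, takes a point from world to camera coordinates). Camera axes: x right, y up, looking along -z (the intrinsics and any distortion apply to the point x, -y, -z); pixel columns grow to the right and rows downward; lengths in mm; the calibration is good to about 2 mm. A picture is of the moment at which its call begins. There is no depth.
- bot.job_done(): hands the job in, once; it reports no verdict.
The state is a dict: "clock": time; "q": joint angles; "joint_vel": joint speeds; "effort": joint torques, N m; "ee_pos": TCP position; "tool_rot": TCP orientation; "force": force on the tool from outside, world axes, zero at the start; "torque": the same for the moment, N m; "gripper_width": finger opening in mm.
Only numpy, scipy, OpenCV 4.12 (cv2) and the standard library are available. Lean on these libraries where they do the work, as an engineer would, in place of code of your own. Each camera call takes 0.05 s, during which the arm holds its last target. There are 200 camera calls.

### The job

Stand the lone vial upright in the empty cup of the vial carousel, fully down. Then push the turntable round counter-clockwise (seen from above) to its next index position, so that the spring pin at its rim clicks fully into the notch; push gently and stop as soon as it is home, without straining the pin. Leave the vial in its cup and the other things on the bench where they are.

Things in the scene. Friction and masses are not known exactly. Their poses are not given: they have to be found in the camera images.
- vial: the only vial that stands alone on the bench: clear glass with a pale grey crimp cap, 23 mm diameter, 72 mm tall, 24 g; origin at the centre of its underside, z up its axis
- carousel_base: fixed grey round foot (176 mm diameter) of the vial carousel; origin on the turntable's axis at bench level, z up. Above it turns an aluminium deck, 164 mm diameter, top 36 mm above the bench, with a hub (34 mm wide, top at 50 mm). Low at the left stands the index unit (block 36 mm high with a black knob, reaching 148 mm from the axis)
- cup_empty (a point): centre of the inner floor of the only empty cup, 40 mm above the bench: the vial's underside ends here. Four grey cups stand on the deck, 52 mm from the axis, a quarter turn apart: 33 mm outside, 26 mm inside diameter, rims 62 mm above the bench (22 mm above this point). The other three hold fixed vials with tops at 112 mm. Turns with the turntable
- post_top (a point): centre of the top of the upright steel drive post (14 mm diameter, 78 mm tall from the deck, top 114 mm above the bench, 66 mm from the axis, midway between two filled cups); push or pinch it near the top to turn the table; turns with the turntable
- turntable (a joint): angle of the turntable, rad, growing counter-clockwise seen from above; starts 0.55 to 0.85 short of zero. Friction (about 3 N at the post) holds it where it is left. The next index position lies anywhere from -0.3 to +0.3, as the index unit is adjustable, and must be felt: the pin drops in and the notch's far wall is a dead stop
- pin (a joint): radial position of the spring index pin, m: about 0.006 while it rides on the rim of the index ring (74 mm from the axis), 0 when fully dropped into a notch. The notch leaves it 3 mm of play, so it is home over the last 0.04 rad of table travel before the stop. More than 20 N against the stop strains it
- beaker: bystander: small clear beaker, 45 mm wide, 56 mm tall, origin under its centre; leave alone
- timer: bystander: small white timer lying on the bench, 58x62x20 mm, origin under its centre; leave alone
- reagent_bottle: bystander: brown bottle with a cap, 56 mm wide, 112 mm tall, origin under its centre; leave alone
Mind the look-alikes: they are no part of the job. Leave any yellow look-alike of the part that bears pin alone.

How it is judged (in metres and radians):
On the way, in this order (a step that is already met when the one before it is completed fails the run):
1. the vial stands fully down in the empty cup and is let go (horizontal distance between vial and cup_empty below 0.004 m and z of vial in the frame of cup_empty below 0.003 m and angle between vial's own z axis and vertical below 0.12 rad and contact force between the fingers and vial below 0.05 N), for 0.2 s.
2. the turntable has been pushed on to its next index position and the pin has dropped in (value of joint pin below 0.0015 m and value of joint turntable above -0.45 rad), for 0.2 s.
At the end, for the whole second after the job is handed in: The pin is within 1.5 mm of fully dropped into the notch of the next index position, and the vial stands in the once empty cup (within 4 mm of its centre, within 3 mm of its floor, within 7 degrees of upright), released and at rest (all of step 2 and value of joint turntable below 0.45 rad and horizontal distance between vial and cup_empty below 0.004 m and z of vial in the frame of cup_empty below 0.003 m and angle between vial's own z axis and vertical below 0.12 rad and linear speed of vial below 0.02 m/s); the robot touches nothing.
It fails at once if the index pin is strained: more than 20 N between it and the turntable (contact force between pin_tip and turntable above 20 N).
It fails at once if a bystander (beaker, timer, brown bottle) is shifted by more than 20 mm (distance of any of beaker, timer, reagent_bottle from where it was at the start of the episode above 0.02 m).
It also fails if it takes over 72 s, if anything falls off the work surface, if the arm or the gripper's body presses on something with over 40 N, if the wrist force passes 120 N, or if a joint passes its speed limit or range.

## Working session

There is one attempt and no reset: what is moved stays moved. The work goes in short steps, Python scripts to look and compute and a shell command to move; the robot and the scene stay as the last step left them, time stands still between calls to the robot, and variables do not carry over. Pictures are saved under pics/ and viewed, about 8 in all and at most 12, crops included, and the job is handed in when it is done.

```bash
mkdir -p pics; cat > h.py <<'E'
import numpy as np, cv2
from workcell import bot
def snap(n,f=None):
    s=bot.snapshot(n); s={k:np.array(v) for k,v in s.items()}
    if f: cv2.imwrite('pics/'+f,s['img'][:,:,::-1])
    return s
def ray(s,u,v):
    K=s['intrinsics'];T=s['camera_from_world']
    d=np.linalg.inv(K)@[u,v,1]; d=np.array([d[0],-d[1],-d[2]])
    R=T[:3,:3]; return -R.T@T[:3,3], R.T@d
def onz(s,u,v,z):
    c,d=ray(s,u,v); return c+d*(z-c[2])/d[2]
def proj(s,p):
    c=s['camera_from_world']@np.append(p,1); q=s['intrinsics']@[c[0],-c[1],-c[2]]; return q[:2]/q[2]
E
python3 - <<'E'
from h import *
import pickle
o=bot.get_obs();print(o,bot.grip_depth)
d={}
for n in("top","scene"):
    d[n]=snap(n,n+'0.png')
    print(n,ray(d[n],320,240), d[n]['intrinsics'].tolist())
pickle.dump(d,open('s0.pkl','wb'))
E
```

```text
{'clock': 0.0, 'q': array([-1.00279937,  0.50183214, -0.42680143,  1.5514341 ,  0.22077483,
        1.13827451, -0.21029284]), 'joint_vel': array([ 5.60253565e-05, -4.84871600e-04,  6.92706779e-04, -1.46541629e-03,
       -8.10354798e-04, -7.95726440e-05,  9.37646385e-04]), 'effort': array([ 4.62026983e-04, -5.69529104e+01, -5.81631124e+00, -2.80939007e+01,
        1.05285933e-02,  1.21531458e-02,  2.92761433e-05]), 'ee_pos': array([194.86773106, 619.32872601, 197.77675147]), 'tool_rot': array([[-6.60426167e-04, -9.53925051e-01,  3.00044266e-01],
       [-1.77887482e-03,  3.00044978e-01,  9.53923397e-01],
       [-9.99998200e-01,  9.62547822e-05, -1.89507081e-03]]), 'force': array([ 0.15966997,  0.53921609, -0.24758149]), 'torque': array([-0.01140452,  0.02602617, -0.02661211]), 'gripper_width': 85.59830347785267} 18.700000000000003
top (array([ 312.11624798,  -86.86641855, 1095.86628145]), array([ 0.17391332,  0.02661786, -0.98459285])) [[502.35426923419027, 0.0, 317.4845754518689], [0.0, 502.35426923419027, 230.57013838927395], [0.0, 0.0, 1.0]]
scene (array([-172.71326264, -385.05692439,  798.68141602]), array([ 0.66254224,  0.31334682, -0.68058398])) [[522.5948939027024, 0.0, 319.60249065204084], [0.0, 522.5948939027024, 249.67056139545986], [0.0, 0.0, 1.0]]
```

View pics/top0.png

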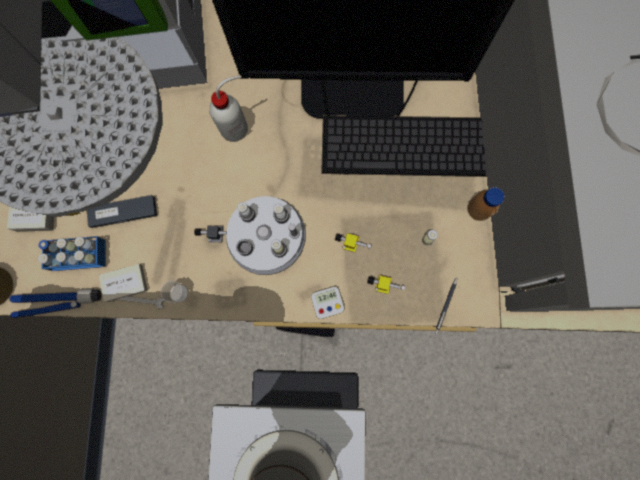

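View pics/scene0.png

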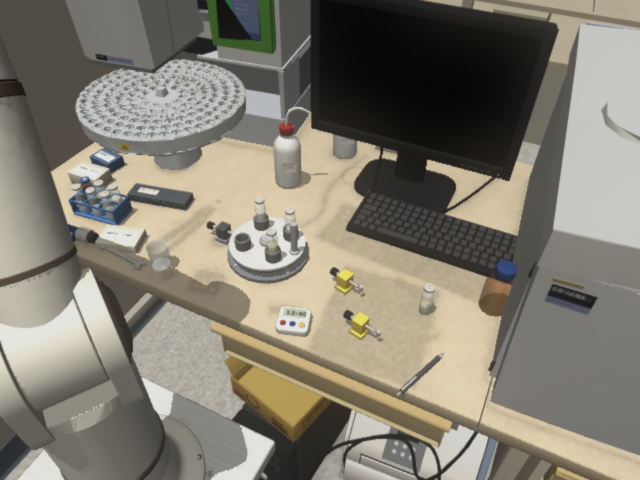

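The lone vial is at top (430,237) and scene (427,299). The carousel is at top (264,233), with its empty cup at (245,247), the post at about (295,228), and the index unit at (213,232). The yellow units at (350,242) and (384,284) are look-alikes, so I'll leave them alone. Other vials are in the blue rack at (70,250) and in the carousel, so they aren't alone. Next is one enlarged crop to confirm.

```bash
python3 - <<'E'
from h import *
import pickle
d=pickle.load(open('s0.pkl','rb'))
t=d['top']['img'];s=d['scene']['img']
f=lambda im,x,y,w,h,k:cv2.resize(im[y:y+h,x:x+w],None,fx=k,fy=k,interpolation=cv2.INTER_CUBIC)
a=f(t,190,185,125,100,3.2);b=f(t,400,210,50,50,6.4)
c=f(s,200,190,125,100,3.2)[:280];e=f(s,402,275,50,50,6.4)[:280]
W=np.vstack([np.hstack([a,b]),np.hstack([c,e])]);print(W.shape)
cv2.imwrite('pics/c.png',W[:,:,::-1])
E
```

```text
(600, 720, 3)
```

View pics/c.png

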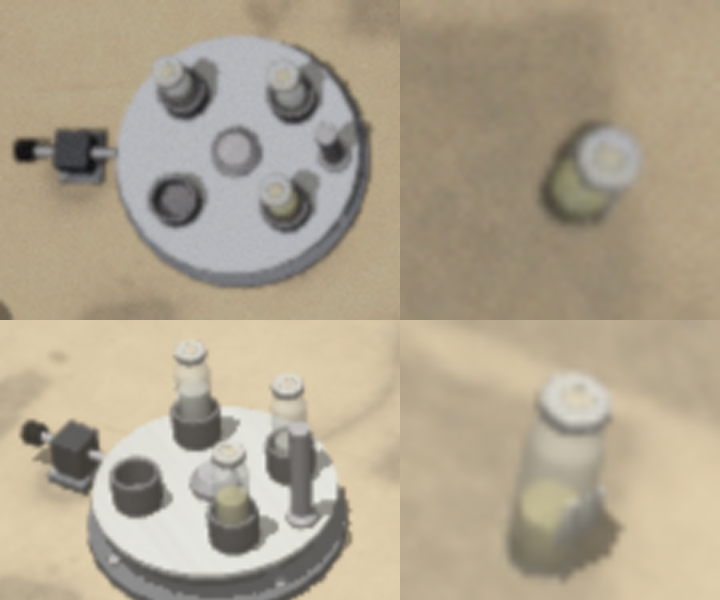

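The crop confirms it. The lone vial's cap is at top (432.5,234.7) and scene (429.3,287.5). The empty cup is at top (244.8,247), and the post stands between the right-hand filled cups.

```bash
python3 - <<'E'
from h import *
import pickle
d=pickle.load(open('s0.pkl','rb'));t=d['top'];s=d['scene']
T=lambda X,Y:(190+(X+.5)/3.2-.5,185+(Y+.5)/3.2-.5)
S=lambda X,Y:(200+(X+.5)/3.2-.5,190+(Y-320+.5)/3.2-.5)
def two(a,b):
    A=np.zeros((3,3));B=np.zeros(3)
    for q,p in((t,a),(s,b)):
        c,r=ray(q,*p);r/=np.linalg.norm(r);P=np.eye(3)-np.outer(r,r);A+=P;B+=P@c
    return np.linalg.solve(A,B)
V=((400+208.5/6.4-.5,210+158.5/6.4-.5),(402+175.5/6.4-.5,275+80.5/6.4-.5))
print('vial',onz(t,*V[0],72),onz(s,*V[1],72),two(*V))
I={'hub':((237,150),None,50),'empty':((176,199),(137,472),62),'f1':((168,70),(191,351),112),'f2':((284,76),(288,384),112),'f3':((277,190),(228,453),112),'post':((328,132),(300,428),114)}
P={}
for n,(a,b,z) in I.items():
    p=onz(t,*T(*a),z);print(n,p.round(1)[:2],end=' ')
    if b:
        q=onz(s,*S(*b),z);print(q.round(1)[:2],two(T(*a),S(*b)).round(1),end='');P[n]=(p+q)/2
    else:P[n]=p
    print()
c=(P['empty']+P['f2']+P['f1']+P['f3'])[:2]/4
print('centre',c)
for n in P: v=P[n][:2]-c;print(n,np.hypot(*v),np.arctan2(v[1],v[0]))
# deck fit
h=cv2.cvtColor(t['img'],cv2.COLOR_RGB2HSV);m=((h[...,1]<45)&(h[...,2]>110)).astype('u1')
m[:, :222]=0;m[:,310:]=0;m[:190]=0;m[280:]=0
cs=max(cv2.findContours(m,0,1)[0],key=cv2.contourArea)
(u,v),ax,_=cv2.fitEllipse(cs);print('deck',u,v,ax,onz(t,u,v,36))
for n,(u,v,z) in {'beaker':(178,292,56),'timer':(328,302,20)}.items():print(n,onz(t,u,v,z))
E
```

```text
vial [ 509.69623286 -289.9794783    72.        ] [ 509.94761031 -289.27138415   72.        ] [ 509.44207949 -289.59069195   72.71460398]
hub [512.7  61.6] 
empty [477.   98.5] [479.8 101.9] [475.9  98.1  66.8]
f1 [551.5  99. ] [551.3  99.8] [551.2  99.3 112.2]
f2 [548.9  25.3] [550.1  26.9] [548.2  25.4 114. ]
f3 [476.   26.7] [475.2  28.3] [475.5  27.4 112.2]
post [513.  -4.] [513.7  -1.3] [512.1  -3.3 116.1]
centre [513.71689398  63.27768674]
hub 1.9303376941025014 -2.1273797161359047
empty 51.06976579567114 2.334565208139135
f1 52.1571692268551 0.7644380266779867
f2 51.615485597697194 -0.8044110799150817
f3 52.294695569958456 -2.3875886350965465
post 65.90631427918284 -1.5766464274429806
deck 263.4691162109375 234.76622009277344 (76.21814727783203, 78.57734680175781) [508.27760507  63.83900137  36.        ]
beaker [380.13782697 233.48130428  56.        ]
timer [368.89305738 -78.0239144   20.        ]
```

```bash
cat >> h.py <<'E'
def to(x,y,z,yaw=None):
    "tool-frame shift in cm (and turn about tool axes) to world target; yaw = jaw direction angle, tool straight down"
    o=bot.get_obs();R=o['tool_rot'];d=R.T@(np.array([x,y,z])-o['ee_pos'])/10
    s='x %.2f y %.2f z %.2f'%tuple(d)
    if yaw is not None:
        from scipy.spatial.transform import Rotation as Q
        Z=np.array([np.cos(yaw),np.sin(yaw),0]);X=np.array([0,0,-1.]);G=np.c_[X,np.cross(Z,X),Z]
        s+=' w %.3f %.3f %.3f'%tuple(Q.from_matrix(R.T@G).as_rotvec())
    return s
def st():
    o=bot.get_obs();R=o['tool_rot'];print('t %.2f'%o['clock'],'p',o['ee_pos'].round(1),'F',o['force'].round(1),'w %.1f'%o['gripper_width'],'yaw %.3f'%np.arctan2(R[1,2],R[0,2]),'down',R[:2,0].round(3),'q',o['q'].round(2))
E
python3 - <<'E'
from h import *
import pickle
d=pickle.load(open('s0.pkl','rb'));t=d['top'];s=d['scene']
print('bottle',onz(t,493,197,112),onz(s,506,269,112))
st();print(to(450,350,200));print(to(510,-290,200,1.266),to(510,-290,200))
E
```

```text
bottle [ 580.43974103 -404.73749056  112.        ] [ 578.85117871 -407.91512921  112.        ]
t 0.10 p [194.9 619.4 197.9] F [ 0.5  0.  -0.2] w 85.3 yaw 1.266 down [-0.001 -0.002] q [-1.    0.5  -0.43  1.55  0.22  1.14 -0.21]
x -0.18 y -32.42 z -18.04
x -0.08 y -57.35 z -77.29 w 0.000 -0.002 -0.000 x -0.08 y -57.35 z -77.29
```

```bash
r='' ; python3 -m jog '[{"y":-32.4,"z":-18,"jaw":0.65},{"y":-32.4,"z":-18,"jaw":0.65},{"y":-32.4,"z":-18,"jaw":0.65},{"y":-32.4,"z":-18,"jaw":0.65},{"y":-32.4,"z":-18,"jaw":0.65},{"y":-32.4,"z":-18,"jaw":0.65},{"y":-32.4,"z":-18,"jaw":0.65},{"y":-32.4,"z":-18,"jaw":0.65},{"y":-32.4,"z":-18,"jaw":0.65},{"y":-32.4,"z":-18,"jaw":0.65}]' 40; python3 -c "
from h import *
st();print(to(510,-290,200,1.266))"
```

```text
t 0.10 p [194.9 619.4 197.9] F [ 0.5  0.  -0.2] w 85.3 yaw 1.266 down [-0.001 -0.002] q [-1.    0.5  -0.43  1.55  0.22  1.14 -0.21]
x -0.08 y -57.35 z -77.29 w 0.000 -0.002 -0.000$[0]: bad value
```

```bash
python3 -m jog '[{"jaw":0.65}]' 40; echo; python3 -m jog '[{"jaw":0.65,"x":0,"y":-4,"z":-2,"wx":0,"wy":0,"wz":0}]'; echo; python3 -m jog --help | head -30
```

```text
clock: 0.18
ee_pos: [215.2, 596.1, 198.5]
tool_rot: [[-0.007, -0.958, 0.288], [0.004, 0.288, 0.958], [-1.0, 0.008, 0.002]]
force: [-1.1, 2.1, 0.6]
gripper_width: 75.6
$[0]: bad value
invalid input: not JSON, or not a number
```

```bash
python3 -m jog '[{"jaw":0.65,"x":0,"y":-28,"z":-16,"wx":0,"wy":0,"wz":0},{"jaw":0.65,"x":0,"y":-28,"z":-16,"wx":0,"wy":0,"wz":0},{"jaw":0.65,"x":0,"y":-28,"z":-16,"wx":0,"wy":0,"wz":0},{"jaw":0.65,"x":0,"y":-28,"z":-16,"wx":0,"wy":0,"wz":0},{"jaw":0.65,"x":0,"y":-28,"z":-16,"wx":0,"wy":0,"wz":0},{"jaw":0.65,"x":0,"y":-28,"z":-16,"wx":0,"wy":0,"wz":0},{"jaw":0.65,"x":0,"y":-28,"z":-16,"wx":0,"wy":0,"wz":0},{"jaw":0.65,"x":0,"y":-28,"z":-16,"wx":0,"wy":0,"wz":0},{"jaw":0.65,"x":0,"y":-28,"z":-16,"wx":0,"wy":0,"wz":0}]' 40;  python3 -c "
from h import *
st();print(to(510,-290,200,1.266))"
```

```text
clock: 0.93
ee_pos: [450.4, 346.2, 198.1]
tool_rot: [[0.002, -0.95, 0.311], [-0.005, 0.311, 0.95], [-1.0, -0.003, -0.004]]
force: [-0.3, -0.4, -0.1]
gripper_width: 55.1
t 0.93 p [450.4 346.2 198.1] F [-0.3 -0.4 -0.1] w 55.1 yaw 1.254 down [ 0.002 -0.005] q [-0.44  0.34 -0.32  1.76  0.13  1.06  0.44]
x 0.12 y -25.47 z -58.60 w -0.012 -0.004 0.003
```

```bash
python3 -m jog '[{"jaw":0.65,"x":0,"y":-15,"z":-35,"wx":0,"wy":0,"wz":0},{"jaw":0.65,"x":0,"y":-15,"z":-35,"wx":0,"wy":0,"wz":0},{"jaw":0.65,"x":0,"y":-15,"z":-35,"wx":0,"wy":0,"wz":0},{"jaw":0.65,"x":0,"y":-15,"z":-35,"wx":0,"wy":0,"wz":0},{"jaw":0.65,"x":0,"y":-15,"z":-35,"wx":0,"wy":0,"wz":0},{"jaw":0.65,"x":0,"y":-15,"z":-35,"wx":0,"wy":0,"wz":0},{"jaw":0.65,"x":0,"y":-15,"z":-35,"wx":0,"wy":0,"wz":0},{"jaw":0.65,"x":0,"y":-15,"z":-35,"wx":0,"wy":0,"wz":0},{"jaw":0.65,"x":0,"y":-15,"z":-35,"wx":0,"wy":0,"wz":0},{"jaw":0.65,"x":0,"y":-15,"z":-35,"wx":0,"wy":0,"wz":0}]' >/dev/null;  python3 -c "
from h import *
st();print(to(510,-290,180,1.266))"
```

```text
t 1.77 p [481.9 -33.  198.7] F [ 0.2 -0.5  1. ] w 55.7 yaw 1.256 down [-0.    -0.004] q [ 0.1   0.17 -0.1   1.97  0.02  1.    1.24]
x 1.96 y -10.63 z -23.56 w -0.010 -0.003 0.001
```

```bash
python3 -m jog '[{"jaw":0.65,"x":2,"y":-10.6,"z":-23.6,"wx":0,"wy":0,"wz":0},{"jaw":0.65,"x":2,"y":-10.6,"z":-23.6,"wx":0,"wy":0,"wz":0},{"jaw":0.65,"x":2,"y":-10.6,"z":-23.6,"wx":0,"wy":0,"wz":0},{"jaw":0.65,"x":2,"y":-10.6,"z":-23.6,"wx":0,"wy":0,"wz":0},{"jaw":0.65,"x":2,"y":-10.6,"z":-23.6,"wx":0,"wy":0,"wz":0},{"jaw":0.65,"x":2,"y":-10.6,"z":-23.6,"wx":0,"wy":0,"wz":0},{"jaw":0.65,"x":2,"y":-10.6,"z":-23.6,"wx":0,"wy":0,"wz":0},{"jaw":0.65,"x":2,"y":-10.6,"z":-23.6,"wx":0,"wy":0,"wz":0},{"jaw":0.65,"x":2,"y":-10.6,"z":-23.6,"wx":0,"wy":0,"wz":0}]' >/dev/null;  python3 -c "
from h import *
s=snap('wrist','w1.png')
st();print(proj(s,[509.8,-289.6,72]),proj(s,[509.8,-289.6,0]));print(to(510,-290,30,1.266))"
```

```text
t 2.57 p [ 512.5 -279.4  178.2] F [-0.4  0.3 -0.7] w 55.8 yaw 1.267 down [-0.001  0.002] q [ 0.42  0.37  0.04  1.76 -0.02  1.02  1.74]
[308.38954308 230.56518737] [310.77160106 212.20639026]
x 14.82 y -0.10 z -1.10 w 0.001 0.001 -0.001
```

View pics/w1.png

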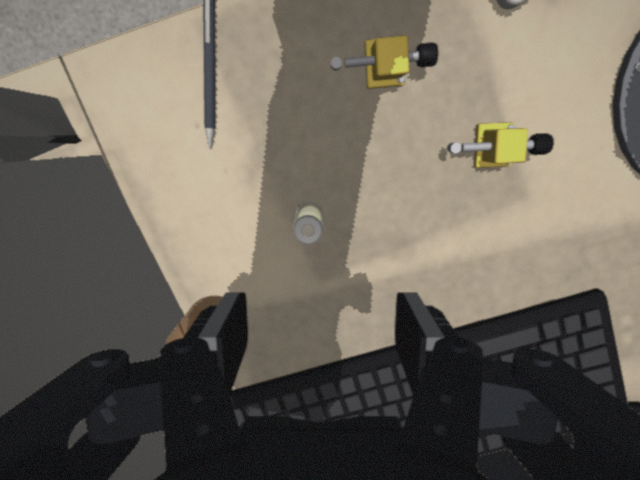

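The wrist view shows the lone vial's cap at (308,230), exactly where my estimate projects. Next I align and descend.

```bash
python3 -m jog '[{"jaw":0.65,"x":0,"y":0,"z":0,"wx":0,"wy":0,"wz":0},{"jaw":0.65,"x":0,"y":0,"z":0,"wx":0,"wy":0,"wz":0},{"jaw":0.65,"x":0,"y":0,"z":0,"wx":0,"wy":0,"wz":0}]' >/dev/null;  python3 -c "
from h import *
st();print(to(509.7,-289.7,30,1.266))"
```

```text
t 2.82 p [ 512.9 -279.7  179.1] F [0.3 0.1 0.6] w 55.9 yaw 1.269 down [0. 0.] q [ 0.42  0.37  0.04  1.75 -0.02  1.02  1.74]
x 14.91 y 0.02 z -1.06 w 0.003 0.000 0.000
```

```bash
python3 -m jog '[{"jaw":0.65,"x":0,"y":0,"z":-1.1,"wx":0,"wy":0,"wz":0},{"jaw":0.65,"x":3.5,"y":0,"z":-1.1,"wx":0,"wy":0,"wz":0},{"jaw":0.65,"x":7,"y":0,"z":-1.1,"wx":0,"wy":0,"wz":0},{"jaw":0.65,"x":9.5,"y":0,"z":-1.1,"wx":0,"wy":0,"wz":0},{"jaw":0.65,"x":12,"y":0,"z":-1.1,"wx":0,"wy":0,"wz":0},{"jaw":0.65,"x":14,"y":0,"z":-1.1,"wx":0,"wy":0,"wz":0},{"jaw":0.65,"x":14.9,"y":0,"z":-1.1,"wx":0,"wy":0,"wz":0},{"jaw":0.65,"x":14.9,"y":0,"z":-1.1,"wx":0,"wy":0,"wz":0},{"jaw":0.65,"x":14.9,"y":0,"z":-1.1,"wx":0,"wy":0,"wz":0},{"jaw":0.65,"x":14.9,"y":0,"z":-1.1,"wx":0,"wy":0,"wz":0}]' >/dev/null;  python3 -c "
from h import *
st();print(to(509.7,-289.7,30,1.266))"
```

```text
t 3.65 p [ 510.2 -292.7   31.3] F [-0.1 -0.2 -0.1] w 55.7 yaw 1.266 down [ 0.002 -0.001] q [ 0.45  0.57  0.04  1.84 -0.03  0.73  1.77]
x 0.13 y 0.14 z 0.27 w -0.000 -0.001 0.002
```

```bash
python3 -m jog '[{"jaw":0.65,"x":0.1,"y":0.1,"z":0.25,"wx":0,"wy":0,"wz":0},{"jaw":0.65,"x":0.1,"y":0.1,"z":0.25,"wx":0,"wy":0,"wz":0},{"jaw":0.5,"x":0.1,"y":0.1,"z":0.25,"wx":0,"wy":0,"wz":0},{"jaw":0.4,"x":0.1,"y":0.1,"z":0.25,"wx":0,"wy":0,"wz":0},{"jaw":0.35,"x":0.1,"y":0.1,"z":0.25,"wx":0,"wy":0,"wz":0},{"jaw":0.3,"x":0.1,"y":0.1,"z":0.25,"wx":0,"wy":0,"wz":0},{"jaw":0.25,"x":0.1,"y":0.1,"z":0.25,"wx":0,"wy":0,"wz":0},{"jaw":0.15,"x":0.1,"y":0.1,"z":0.25,"wx":0,"wy":0,"wz":0},{"jaw":0.1,"x":0.1,"y":0.1,"z":0.25,"wx":0,"wy":0,"wz":0},{"jaw":0.1,"x":0.1,"y":0.1,"z":0.25,"wx":0,"wy":0,"wz":0}]' 30 >/dev/null;  python3 -c "
from h import *
st();
o=bot.get_obs();print(o['torque'])"
```

```text
t 4.48 p [ 509.1 -289.4   29. ] F [0.1 0.2 3.3] w 21.1 yaw 1.266 down [ 0. -0.] q [ 0.44  0.57  0.04  1.85 -0.03  0.73  1.76]
[ 0.0529814   0.03327542 -0.01891533]
```

```bash
python3 -m jog '[{"jaw":0.1,"x":0,"y":0,"z":0,"wx":0,"wy":0,"wz":0},{"jaw":0.1,"x":0,"y":0,"z":0,"wx":0,"wy":0,"wz":0},{"jaw":0.1,"x":-1,"y":0,"z":0,"wx":0,"wy":0,"wz":0},{"jaw":0.1,"x":-3,"y":0,"z":0,"wx":0,"wy":0,"wz":0},{"jaw":0.1,"x":-6,"y":0,"z":0,"wx":0,"wy":0,"wz":0},{"jaw":0.1,"x":-9,"y":0,"z":0,"wx":0,"wy":0,"wz":0},{"jaw":0.1,"x":-12,"y":0,"z":0,"wx":0,"wy":0,"wz":0},{"jaw":0.1,"x":-15,"y":0,"z":0,"wx":0,"wy":0,"wz":0},{"jaw":0.1,"x":-16,"y":0,"z":0,"wx":0,"wy":0,"wz":0},{"jaw":0.1,"x":-16,"y":0,"z":0,"wx":0,"wy":0,"wz":0}]' >/dev/null;  python3 -c "
from h import *
s=snap('wrist','w2.png')
st();print(to(477,100,190,1.266))"
```

```text
t 5.37 p [ 509.6 -289.4  190.1] F [ 0.4 -0.6 -0. ] w 21.1 yaw 1.266 down [ 0.002 -0.001] q [ 0.43  0.36  0.05  1.74 -0.02  1.04  1.75]
x -0.04 y 14.79 z 36.17 w 0.000 -0.000 0.003
```

View pics/w2.png

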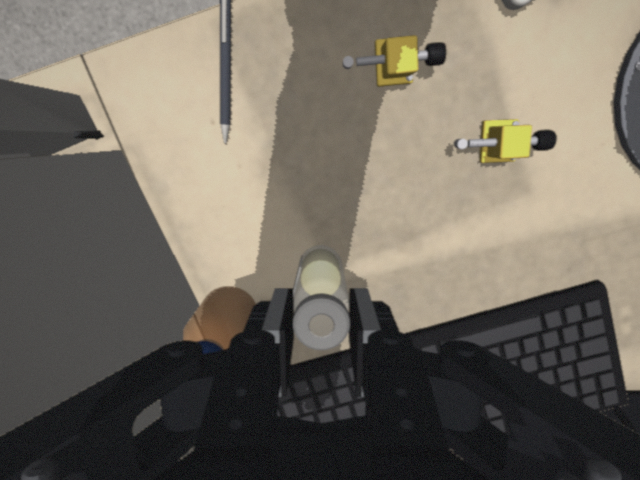

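The vial is held and looks upright, with its cap at (321,324). I'll check the in-hand offset and move above the cup.

```bash
python3 - <<'E'
from h import *
s=snap('wrist'); st()
o=bot.get_obs()
g=cv2.cvtColor(s['img'],cv2.COLOR_RGB2GRAY)
c=cv2.HoughCircles(cv2.GaussianBlur(g[280:365,270:372],(3,3),0),cv2.HOUGH_GRADIENT,1,30,param1=100,param2=15,minRadius=20,maxRadius=34);print(c)
z=o['ee_pos'][2]-29+72
for uv in [(321,324)]+([(c[0,0,0]+270,c[0,0,1]+280)] if c is not None else []):
    p=onz(s,*uv,z);print(p,(o['tool_rot'].T@(p-o['ee_pos'])))
E
python3 -m jog '[{"jaw":0.1,"x":0,"y":14.8,"z":36.2,"wx":0,"wy":0,"wz":0},{"jaw":0.1,"x":0,"y":14.8,"z":36.2,"wx":0,"wy":0,"wz":0},{"jaw":0.1,"x":0,"y":14.8,"z":36.2,"wx":0,"wy":0,"wz":0},{"jaw":0.1,"x":0,"y":14.8,"z":36.2,"wx":0,"wy":0,"wz":0},{"jaw":0.1,"x":0,"y":14.8,"z":36.2,"wx":0,"wy":0,"wz":0},{"jaw":0.1,"x":0,"y":14.8,"z":36.2,"wx":0,"wy":0,"wz":0},{"jaw":0.1,"x":0,"y":14.8,"z":36.2,"wx":0,"wy":0,"wz":0},{"jaw":0.1,"x":0,"y":14.8,"z":36.2,"wx":0,"wy":0,"wz":0},{"jaw":0.1,"x":0,"y":14.8,"z":36.2,"wx":0,"wy":0,"wz":0},{"jaw":0.1,"x":0,"y":14.8,"z":36.2,"wx":0,"wy":0,"wz":0}]' >/dev/null;  python3 -c "
from h import *
st();print(to(477,100,150,1.266))"
```

```text
t 5.42 p [ 508.4 -288.8  188.3] F [-1.  -0.9 -1.1] w 20.8 yaw 1.266 down [-0.001  0.   ] q [ 0.43  0.36  0.05  1.74 -0.02  1.04  1.75]
[[[50.5 41.5 28.8]]]
[ 510.55704039 -289.7941955   231.31631846] [-43.00152009  -2.28391627  -0.2678377 ]
[ 509.54608676 -289.66736342  231.31631846] [-43.00090765  -1.28147578  -0.45011857]
t 6.25 p [473.3 107.1 186.8] F [ 0.1 -0.1 -0.6] w 21.3 yaw 1.273 down [-0.004  0.002] q [-0.1   0.2  -0.19  1.97  0.04  0.98  0.96]
x 3.68 y -0.58 z -0.58 w 0.007 0.001 -0.005
```

```bash
python3 -m jog '[{"jaw":0.1,"x":1.5,"y":-0.6,"z":-0.6,"wx":0,"wy":0,"wz":0},{"jaw":0.1,"x":3.7,"y":-0.6,"z":-0.6,"wx":0,"wy":0,"wz":0},{"jaw":0.1,"x":5,"y":-0.6,"z":-0.6,"wx":0,"wy":0,"wz":0},{"jaw":0.1,"x":5.8,"y":-0.6,"z":-0.6,"wx":0,"wy":0,"wz":0},{"jaw":0.1,"x":5.8,"y":-0.6,"z":-0.6,"wx":0,"wy":0,"wz":0},{"jaw":0.1,"x":5.8,"y":-0.6,"z":-0.6,"wx":0,"wy":0,"wz":0}]' >/dev/null;  python3 - <<'E'
from h import *
P=[]
for i in range(3):
    s=snap('wrist','w3.png' if i==0 else None);P.append(bot.get_obs()['ee_pos'])
print(np.mean(P,0),np.std(P,0))
t=snap('top');c=snap('scene')
st();print(to(477,100,120,1.266))
f=lambda im,x,y,w,h,k:cv2.resize(im[y:y+h,x:x+w],None,fx=k,fy=k,interpolation=cv2.INTER_CUBIC)
W=np.hstack([f(s['img'],200,160,240,240,1.6),np.vstack([f(t['img'],205,190,100,48*2,2)[:192],f(c['img'],205,170,100,96,2)])])
cv2.imwrite('pics/c3.png',W[:,:,::-1]);print(W.shape, proj(s,[477,100,62]))
E
```

```text
[480.51824284  93.07708129 131.0136361 ] [0.33977213 0.05955814 0.36461497]
t 7.00 p [480.9  93.1 131.6] F [-0.2 -0.1 -1.2] w 21.4 yaw 1.266 down [0.001 0.   ] q [-0.09  0.28 -0.18  2.02  0.06  0.85  0.96]
x 1.16 y 0.59 z 0.54 w -0.000 0.001 0.001
(384, 584, 3) [329.80041734 234.36902913]
```

View pics/w3.png

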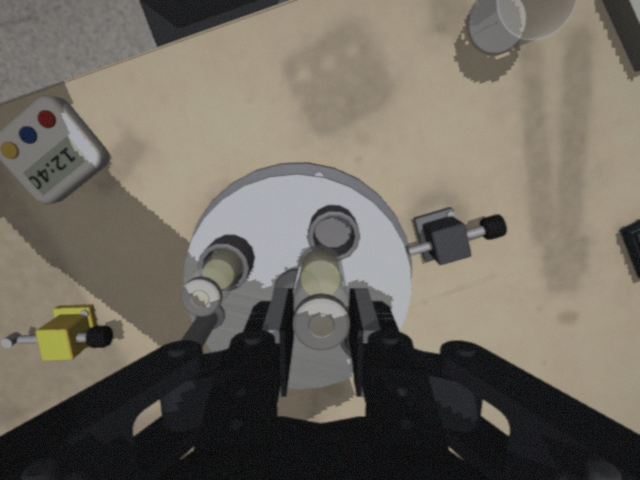

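The empty cup rim is at (333,232) and the held cap at (321,324). Next I measure both in the same wrist image.

```bash
python3 - <<'E'
from h import *
s=snap('wrist');o=bot.get_obs();R=o['tool_rot']
g=cv2.GaussianBlur(cv2.cvtColor(s['img'],cv2.COLOR_RGB2GRAY),(3,3),0)
roi=g[200:262,300:366]
c=cv2.HoughCircles(roi,cv2.HOUGH_GRADIENT,1,5,param1=100,param2=8,minRadius=17,maxRadius=30);print((c[0,:4]+[300,200,0]).round(1))
m=(roi<105).astype('u1')
k,_=cv2.findContours(m,cv2.RETR_CCOMP,1)[:2]
for q in k:
    if cv2.contourArea(q)>200:
        (u,v),ax,_=cv2.fitEllipse(q);print('ell',u+300,v+200,ax)
for n,u,v,z in(('rim',333,232,62),('cap',321,324,o['ee_pos'][2]+43)):
    p=onz(s,u,v,z);print(n,p,R.T@(p-o['ee_pos']))
st()
cv2.imwrite('pics/cc.png',cv2.resize(s['img'][195:360,270:390,::-1],None,fx=3.5,fy=3.5,interpolation=cv2.INTER_CUBIC))
E
```

```text
[[332.5 232.5  25. ]
 [331.5 225.5  18. ]
 [328.5 235.5  25. ]
 [328.5 229.5  23.9]]
ell 328.8899841308594 232.2585678100586 (46.14432907104492, 67.4497299194336)
ell 330.2355480194092 228.91521835327148 (27.26199722290039, 32.884605407714844)
rim [476.68240145 102.37627341  62.        ] [69.55044427  6.90696928  7.53698939]
cap [481.1509898   92.98113074 174.55409481] [-4.29996194e+01 -3.25392426e-01 -2.06619425e-03]
t 7.05 p [480.9  93.1 131.6] F [0.  0.6 0.3] w 21.4 yaw 1.266 down [0.001 0.   ] q [-0.09  0.28 -0.18  2.02  0.06  0.85  0.96]
```

View pics/cc.png

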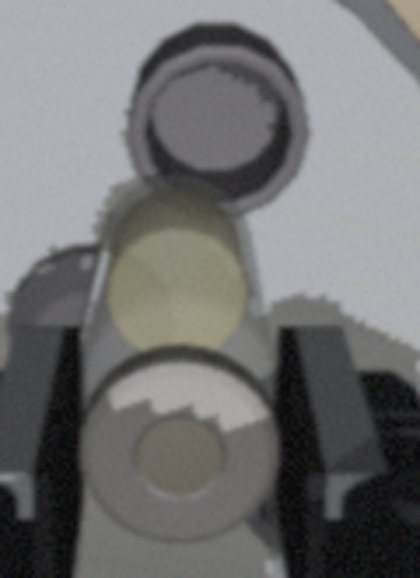

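```bash
python3 -m jog '[{"jaw":0.1,"x":0,"y":0.65,"z":0.7,"wx":0,"wy":0,"wz":0},{"jaw":0.1,"x":1,"y":0.65,"z":0.7,"wx":0,"wy":0,"wz":0},{"jaw":0.1,"x":2,"y":0.65,"z":0.7,"wx":0,"wy":0,"wz":0},{"jaw":0.1,"x":3,"y":0.65,"z":0.7,"wx":0,"wy":0,"wz":0},{"jaw":0.1,"x":3.2,"y":0.65,"z":0.7,"wx":0,"wy":0,"wz":0},{"jaw":0.1,"x":3.2,"y":0.65,"z":0.7,"wx":0,"wy":0,"wz":0},{"jaw":0.1,"x":3.2,"y":0.65,"z":0.7,"wx":0,"wy":0,"wz":0}]' >/dev/null;  python3 - <<'E'
from h import *
s=snap('wrist');c=snap('scene');t=snap('top');st()
f=lambda im,x,y,w,h,k:cv2.resize(im[y:y+h,x:x+w],None,fx=k,fy=k,interpolation=cv2.INTER_CUBIC)
u,v=proj(c,[477,101,62]).astype(int)
W=np.hstack([f(s['img'],260,190,120,165,3),f(c['img'],u-35,v-50,70,99,5)]);print(W.shape,u,v)
cv2.imwrite('pics/c4.png',W[:,:,::-1]);print(proj(s,[477,101,62]))
E
```

```text
t 7.78 p [476.6 101.7  99.1] F [-0.4  0.2  0.2] w 21.0 yaw 1.266 down [0.001 0.   ] q [-0.11  0.32 -0.18  2.05  0.08  0.78  0.93]
(495, 710, 3) 242 238
[320.90092192 260.47670388]
```

View pics/c4.png

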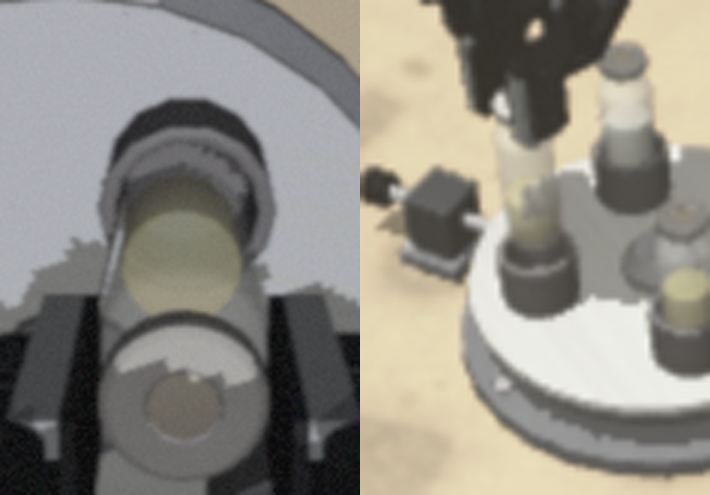

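```bash
python3 - <<'E'
from h import *
for i in range(3):
    s=snap('wrist');o=bot.get_obs();R=o['tool_rot']
    for n,u,v,z in(('rim',322.7,260,62),('cap',260+184.5/3-.5,190+400/3-.5,o['ee_pos'][2]+43)):
        p=onz(s,u,v,z);print(n,p.round(1),(R.T@(p-o['ee_pos'])).round(2))
E
```

```text
rim [478.1 102.2  62. ] [37.15 -1.22  0.88]
cap [476.3 101.7 142.1] [-43.     0.23  -0.05]
rim [478.1 102.2  62. ] [37.17 -1.3   0.92]
cap [476.4 101.7 142.2] [-4.3e+01  1.6e-01 -2.0e-02]
rim [478.1 102.2  62. ] [37.14 -1.3   0.92]
cap [476.4 101.7 142.1] [-4.3e+01  1.4e-01 -3.0e-02]
```

```bash
python3 -m jog '[{"jaw":0.1,"x":0,"y":-0.07,"z":0.05,"wx":0,"wy":0,"wz":0},{"jaw":0.1,"x":0.3,"y":-0.07,"z":0.05,"wx":0,"wy":0,"wz":0},{"jaw":0.1,"x":0.5,"y":-0.07,"z":0.05,"wx":0,"wy":0,"wz":0},{"jaw":0.1,"x":0.7,"y":-0.07,"z":0.05,"wx":0,"wy":0,"wz":0},{"jaw":0.1,"x":0.9,"y":-0.07,"z":0.05,"wx":0,"wy":0,"wz":0},{"jaw":0.1,"x":1.1,"y":-0.07,"z":0.05,"wx":0,"wy":0,"wz":0},{"jaw":0.1,"x":1.1,"y":-0.07,"z":0.05,"wx":0,"wy":0,"wz":0}]' |grep -v rot; python3 -c "
from h import *
st();print(bot.get_obs()['torque'].round(2))"
```

```text
clock: 8.52
ee_pos: [476.6, 101.8, 87.2]
force: [-0.3, -0.4, -0.7]
gripper_width: 20.8
t 8.52 p [476.6 101.8  87.2] F [-0.3 -0.4 -0.7] w 20.8 yaw 1.266 down [-0.001 -0.   ] q [-0.12  0.34 -0.18  2.05  0.09  0.75  0.92]
[ 0.03 -0.01  0.01]
```

```bash
python3 -m jog '[{"jaw":0.1,"x":0.2,"y":0,"z":0,"wx":0,"wy":0,"wz":0},{"jaw":0.1,"x":0.4,"y":0,"z":0,"wx":0,"wy":0,"wz":0},{"jaw":0.1,"x":0.6,"y":0,"z":0,"wx":0,"wy":0,"wz":0},{"jaw":0.1,"x":0.7,"y":0,"z":0,"wx":0,"wy":0,"wz":0},{"jaw":0.1,"x":0.7,"y":0,"z":0,"wx":0,"wy":0,"wz":0}]' |grep -v rot; python3 -c "
from h import *
st();print(bot.get_obs()['torque'].round(2))"
```

```text
clock: 8.93
ee_pos: [476.8, 101.9, 80.5]
force: [0.2, 0.4, -0.5]
gripper_width: 20.7
t 8.93 p [476.8 101.9  80.5] F [ 0.2  0.4 -0.5] w 20.7 yaw 1.266 down [-0.001 -0.   ] q [-0.12  0.35 -0.17  2.06  0.09  0.74  0.92]
[ 0.04 -0.02 -0.03]
```

In free descent, about 10 mm into the cup. I continue down.

```bash
python3 -m jog '[{"jaw":0.1,"x":0.2,"y":0,"z":0,"wx":0,"wy":0,"wz":0},{"jaw":0.1,"x":0.4,"y":0,"z":0,"wx":0,"wy":0,"wz":0},{"jaw":0.1,"x":0.6,"y":0,"z":0,"wx":0,"wy":0,"wz":0},{"jaw":0.1,"x":0.8,"y":0,"z":0,"wx":0,"wy":0,"wz":0},{"jaw":0.1,"x":0.95,"y":0,"z":0,"wx":0,"wy":0,"wz":0},{"jaw":0.1,"x":0.95,"y":0,"z":0,"wx":0,"wy":0,"wz":0}]' |grep -v rot; python3 -c "
from h import *
st();print(bot.get_obs()['torque'].round(2))"
```

```text
clock: 9.43
ee_pos: [476.7, 101.9, 70.9]
force: [0.1, 0.3, -0.6]
gripper_width: 21.1
t 9.43 p [476.7 101.9  70.9] F [ 0.1  0.3 -0.6] w 21.1 yaw 1.266 down [-0.001 -0.   ] q [-0.12  0.37 -0.17  2.06  0.09  0.72  0.92]
[-0.02 -0.03  0.02]
```

```bash
python3 -m jog '[{"jaw":0.1,"x":0.1,"y":0,"z":0,"wx":0,"wy":0,"wz":0},{"jaw":0.1,"x":0.15,"y":0,"z":0,"wx":0,"wy":0,"wz":0},{"jaw":0.1,"x":0.2,"y":0,"z":0,"wx":0,"wy":0,"wz":0},{"jaw":0.1,"x":0.2,"y":0,"z":0,"wx":0,"wy":0,"wz":0}]' |grep -v rot; python3 -c "
from h import *
st();print(bot.get_obs()['torque'].round(2))"
```

```text
clock: 9.77
ee_pos: [477.0, 101.9, 69.2]
force: [-0.0, -0.8, -0.3]
gripper_width: 21.1
t 9.77 p [477.  101.9  69.2] F [-0.  -0.8 -0.3] w 21.1 yaw 1.266 down [-0.  0.] q [-0.12  0.37 -0.17  2.06  0.09  0.71  0.91]
[ 0.   -0.02 -0.03]
```

```bash
python3 -m jog '[{"jaw":0.1,"x":0.05,"y":0,"z":0,"wx":0,"wy":0,"wz":0},{"jaw":0.1,"x":0.1,"y":0,"z":0,"wx":0,"wy":0,"wz":0},{"jaw":0.1,"x":0.1,"y":0,"z":0,"wx":0,"wy":0,"wz":0},{"jaw":0.1,"x":0.1,"y":0,"z":0,"wx":0,"wy":0,"wz":0}]' |grep -v rot
```

```text
clock: 10.1
ee_pos: [477.6, 101.9, 69.0]
force: [-0.9, -0.6, 5.3]
gripper_width: 21.1
```

Contact with the cup floor, 5 N. I release and rise.

```bash
python3 -m jog '[{"jaw":0.2,"x":0,"y":0,"z":0,"wx":0,"wy":0,"wz":0},{"jaw":0.3,"x":0,"y":0,"z":0,"wx":0,"wy":0,"wz":0},{"jaw":0.45,"x":0,"y":0,"z":0,"wx":0,"wy":0,"wz":0},{"jaw":0.45,"x":0,"y":0,"z":0,"wx":0,"wy":0,"wz":0},{"jaw":0.45,"x":0,"y":0,"z":0,"wx":0,"wy":0,"wz":0},{"jaw":0.45,"x":0,"y":0,"z":0,"wx":0,"wy":0,"wz":0},{"jaw":0.45,"x":0,"y":0,"z":0,"wx":0,"wy":0,"wz":0},{"jaw":0.45,"x":-1,"y":0,"z":0,"wx":0,"wy":0,"wz":0},{"jaw":0.45,"x":-3,"y":0,"z":0,"wx":0,"wy":0,"wz":0},{"jaw":0.45,"x":-6,"y":0,"z":0,"wx":0,"wy":0,"wz":0}]' |grep -v rot
python3 -m jog '[{"jaw":0.45,"x":-4,"y":0,"z":0,"wx":0,"wy":0,"wz":0},{"jaw":0.45,"x":-7,"y":0,"z":0,"wx":0,"wy":0,"wz":0},{"jaw":0.45,"x":-7,"y":0,"z":0,"wx":0,"wy":0,"wz":0},{"jaw":0.45,"x":-7,"y":0,"z":0,"wx":0,"wy":0,"wz":0}]' |grep -v rot
python3 - <<'E'
from h import *
s=snap('wrist');c=snap('scene');st()
f=lambda im,x,y,w,h,k:cv2.resize(im[y:y+h,x:x+w],None,fx=k,fy=k,interpolation=cv2.INTER_CUBIC)
W=np.hstack([f(s['img'],180,120,260,240,1.5),f(c['img'],210,170,90,90,4)])
cv2.imwrite('pics/c5.png',W[:,:,::-1]);print(proj(s,[477,101.5,112])) 
E
```

```text
clock: 10.93
ee_pos: [474.7, 101.5, 127.4]
force: [0.3, 0.5, 0.9]
gripper_width: 38.6
clock: 11.27
ee_pos: [478.8, 102.3, 201.1]
force: [0.7, 1.1, -1.5]
gripper_width: 39.1
t 11.37 p [476.5 101.7 198.2] F [-0.7  0.5 -0.6] w 38.4 yaw 1.266 down [-0. -0.] q [-0.1   0.19 -0.19  1.96  0.04  1.    0.96]
[318.7086406  232.52437434]
```

View pics/c5.png

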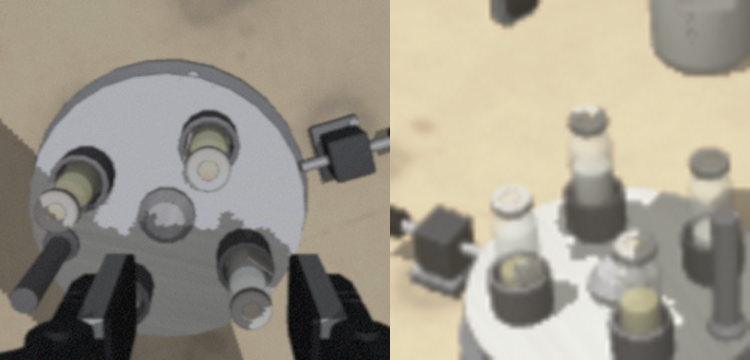

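The vial stands upright in the cup (crop left at (208,165), right at (513,235)). Next I shut the jaws and go behind the post, on its clockwise side.

```bash
cat > chk.py <<'E'
import sys;from h import *
o=bot.get_obs();F=o['force'];st()
sys.exit(1 if np.hypot(F[0],F[1])>float(sys.argv[1]) else 0)
E
python3 -c "
from h import *
print(to(483.4,-11,198,1.565),'|',to(483.4,-11,150,1.565))"
```

```text
x 0.02 y -4.04 z -10.55 w -0.299 -0.000 -0.000 | x 4.82 y -4.04 z -10.55 w -0.299 -0.000 -0.000
```

```bash
python3 -m jog '[{"jaw":0,"x":0,"y":-4,"z":-10.55,"wx":-0.1,"wy":0,"wz":0},{"jaw":0,"x":0,"y":-4,"z":-10.55,"wx":-0.2,"wy":0,"wz":0},{"jaw":0,"x":0,"y":-4,"z":-10.55,"wx":-0.3,"wy":0,"wz":0},{"jaw":0,"x":0,"y":-4,"z":-10.55,"wx":-0.3,"wy":0,"wz":0},{"jaw":0,"x":2,"y":-4,"z":-10.55,"wx":-0.3,"wy":0,"wz":0},{"jaw":0,"x":4.8,"y":-4,"z":-10.55,"wx":-0.3,"wy":0,"wz":0},{"jaw":0,"x":4.8,"y":-4,"z":-10.55,"wx":-0.3,"wy":0,"wz":0},{"jaw":0,"x":4.8,"y":-4,"z":-10.55,"wx":-0.3,"wy":0,"wz":0}]' |grep -v rot
python3 - <<'E'
from h import *
s=snap('wrist');t=snap('top');st()
f=lambda im,x,y,w,h,k:cv2.resize(im[y:y+h,x:x+w],None,fx=k,fy=k,interpolation=cv2.INTER_CUBIC)
W=np.hstack([f(s['img'],120,120,400,360,1),f(t['img'],215,180,100,90,4)])
cv2.imwrite('pics/c6.png',W[:,:,::-1]);print(W.shape,to(483.4,-11,95,1.565),proj(s,[513,-3,114]))
E
```

```text
clock: 12.03
ee_pos: [481.0, -10.5, 148.3]
force: [-0.2, 0.6, 0.0]
gripper_width: -0.1
t 12.13 p [483.6 -10.4 150.6] F [-0.4  0.1 -1. ] w 0.1 yaw 1.566 down [-0.  0.] q [ 0.09  0.24 -0.14  2.01  0.04  0.89  1.49]
(360, 800, 3) x 5.56 y 0.02 z -0.07 w 0.001 0.000 -0.000 [334.42201245 313.76619898]
```

View pics/c6.png

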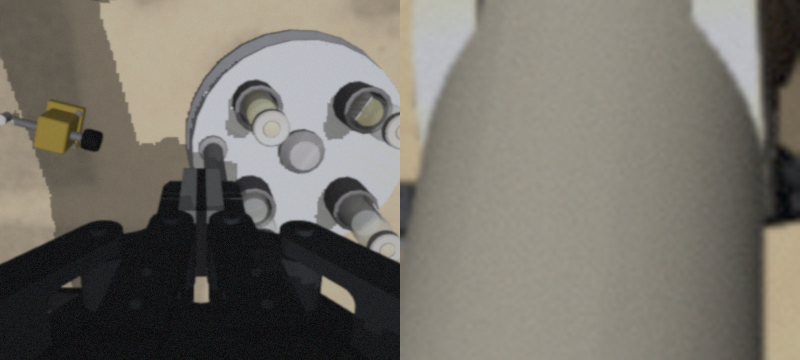

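The view fits: the post base is at crop (212,150) with its top behind the fingertips at about (214,194), and vial f3 is clear at (270,127). I descend beside the post.

```bash
python3 -m jog '[{"jaw":0,"x":1.5,"y":0,"z":0,"wx":0,"wy":0,"wz":0},{"jaw":0,"x":3,"y":0,"z":0,"wx":0,"wy":0,"wz":0},{"jaw":0,"x":4,"y":0,"z":0,"wx":0,"wy":0,"wz":0},{"jaw":0,"x":5,"y":0,"z":0,"wx":0,"wy":0,"wz":0},{"jaw":0,"x":5.5,"y":0,"z":0,"wx":0,"wy":0,"wz":0},{"jaw":0,"x":5.5,"y":0,"z":0,"wx":0,"wy":0,"wz":0},{"jaw":0,"x":5.5,"y":0,"z":0,"wx":0,"wy":0,"wz":0}]' |grep -v rot
python3 chk.py 5
python3 -m jog '[{"jaw":0,"x":0,"y":-0.2,"z":0,"wx":0,"wy":0,"wz":0},{"jaw":0,"x":0,"y":-0.4,"z":0,"wx":0,"wy":0,"wz":0},{"jaw":0,"x":0,"y":-0.6,"z":0,"wx":0,"wy":0,"wz":0},{"jaw":0,"x":0,"y":-0.8,"z":0,"wx":0,"wy":0,"wz":0},{"jaw":0,"x":0,"y":-0.8,"z":0,"wx":0,"wy":0,"wz":0},{"jaw":0,"x":0,"y":-0.8,"z":0,"wx":0,"wy":0,"wz":0}]' |grep force
python3 chk.py 2 && python3 -m jog '[{"jaw":0,"x":0,"y":-0.1,"z":0,"wx":0,"wy":0,"wz":0},{"jaw":0,"x":0,"y":-0.2,"z":0,"wx":0,"wy":0,"wz":0},{"jaw":0,"x":0,"y":-0.2,"z":0,"wx":0,"wy":0,"wz":0},{"jaw":0,"x":0,"y":-0.2,"z":0,"wx":0,"wy":0,"wz":0}]' |grep force
python3 chk.py 2 && python3 -m jog '[{"jaw":0,"x":0,"y":-0.1,"z":0,"wx":0,"wy":0,"wz":0},{"jaw":0,"x":0,"y":-0.2,"z":0,"wx":0,"wy":0,"wz":0},{"jaw":0,"x":0,"y":-0.2,"z":0,"wx":0,"wy":0,"wz":0},{"jaw":0,"x":0,"y":-0.2,"z":0,"wx":0,"wy":0,"wz":0}]' |grep force
python3 chk.py 2 && python3 -m jog '[{"jaw":0,"x":0,"y":-0.1,"z":0,"wx":0,"wy":0,"wz":0},{"jaw":0,"x":0,"y":-0.2,"z":0,"wx":0,"wy":0,"wz":0},{"jaw":0,"x":0,"y":-0.2,"z":0,"wx":0,"wy":0,"wz":0},{"jaw":0,"x":0,"y":-0.2,"z":0,"wx":0,"wy":0,"wz":0}]' |grep force
python3 chk.py 2
```

```text
clock: 12.72
ee_pos: [483.7, -10.6, 95.5]
force: [0.1, -0.7, 0.3]
gripper_width: -0.2
t 12.72 p [483.7 -10.6  95.5] F [ 0.1 -0.7  0.3] w -0.2 yaw 1.566 down [-0.  0.] q [ 0.08  0.32 -0.13  2.06  0.06  0.77  1.48]
force: [-1.3, 0.2, -0.3]
t 13.22 p [491.7 -10.7  95.4] F [-1.3  0.2 -0.3] w 0.0 yaw 1.566 down [0. 0.] q [ 0.08  0.33 -0.13  2.04  0.06  0.77  1.48]
force: [-0.2, 0.7, -1.0]
t 13.55 p [493.5 -10.8  95.3] F [-0.2  0.7 -1. ] w -0.0 yaw 1.566 down [-0.  0.] q [ 0.08  0.34 -0.13  2.03  0.06  0.77  1.48]
force: [0.1, 0.4, -0.2]
t 13.88 p [495.6 -10.8  95.3] F [ 0.1  0.4 -0.2] w -0.4 yaw 1.566 down [-0.  0.] q [ 0.08  0.34 -0.13  2.03  0.06  0.78  1.48]
force: [-0.0, 0.0, 0.1]
t 14.22 p [497.6 -10.8  95.3] F [-0.   0.   0.1] w 0.2 yaw 1.566 down [0. 0.] q [ 0.08  0.34 -0.13  2.03  0.06  0.78  1.48]
```

```bash
for i in 1; do python3 -m jog '[{"jaw":0,"x":0,"y":-0.1,"z":0,"wx":0,"wy":0,"wz":0},{"jaw":0,"x":0,"y":-0.2,"z":0,"wx":0,"wy":0,"wz":0},{"jaw":0,"x":0,"y":-0.2,"z":0,"wx":0,"wy":0,"wz":0}]' >/dev/null;done
python3 chk.py 2 && python3 -m jog '[{"jaw":0,"x":0,"y":-0.1,"z":0,"wx":0,"wy":0,"wz":0},{"jaw":0,"x":0,"y":-0.2,"z":0,"wx":0,"wy":0,"wz":0},{"jaw":0,"x":0,"y":-0.2,"z":0,"wx":0,"wy":0,"wz":0}]' >/dev/null
python3 chk.py 2 && python3 -m jog '[{"jaw":0,"x":0,"y":-0.1,"z":0,"wx":0,"wy":0,"wz":0},{"jaw":0,"x":0,"y":-0.2,"z":0,"wx":0,"wy":0,"wz":0},{"jaw":0,"x":0,"y":-0.2,"z":0,"wx":0,"wy":0,"wz":0}]' >/dev/null
python3 chk.py 2 
python3 - <<'E'
from h import *
s=snap('wrist')
cv2.imwrite('pics/w7.png',cv2.resize(s['img'][120:400,180:500,::-1],None,fx=1.8,fy=1.8))
E
```

```text
t 14.47 p [499.8 -10.8  95.3] F [ 0.6  0.  -0.6] w 0.1 yaw 1.566 down [0. 0.] q [ 0.08  0.35 -0.13  2.02  0.06  0.78  1.48]
t 14.72 p [501.8 -10.8  95.3] F [-0.4 -0.  -0.5] w -0.2 yaw 1.566 down [0. 0.] q [ 0.08  0.35 -0.13  2.02  0.06  0.78  1.48]
t 14.97 p [503.8 -10.8  95.3] F [-0.4 -0.1 -0.2] w 0.1 yaw 1.566 down [0. 0.] q [ 0.08  0.35 -0.13  2.01  0.06  0.78  1.48]
```

View pics/w7.png

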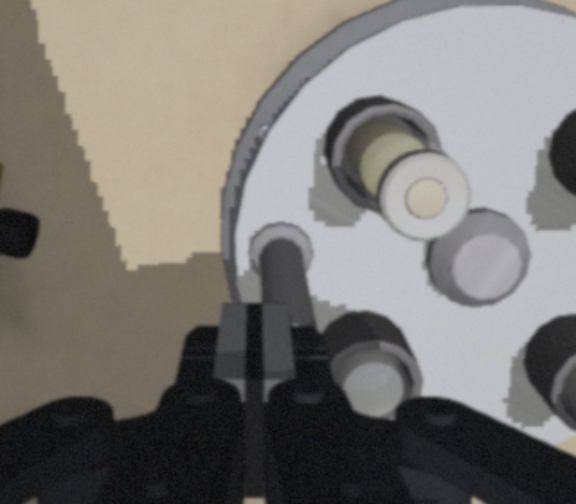

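```bash
python3 - <<'E'
from h import *
s=snap('wrist');st()
print('post base',onz(s,180+281/1.8,120+247/1.8,36),'cap f3',onz(s,180+427/1.8,120+197/1.8,112),'hub',onz(s,180+488/1.8,120+267/1.8,50))
for p in [(513,-3,114),(513,-3,95),(513,-3,36),(475.6,27.4,112),(513.4,63,50)]: print(p,(proj(s,p)-[180,120])*1.8)
o=bot.get_obs()
for y in(-11,0,11):
  for z in(-11,11): print('tip',y,z,(proj(s,o['ee_pos']+o['tool_rot']@[0,y,z])-[180,120])*1.8)
E
```

```text
t 15.07 p [503.5 -10.8  95.2] F [ 0.3  0.1 -0.2] w -0.0 yaw 1.566 down [-0.  0.] q [ 0.08  0.35 -0.13  2.01  0.06  0.78  1.48]
post base [510.12561379  -1.50862076  36.        ] cap f3 [475.15395921  28.51619617 112.        ] hub [512.9119988   64.64663504  50.        ]
(513, -3, 114) [286.63936953 355.48800201]
(513, -3, 95) [283.45360035 323.66529828]
(513, -3, 36) [276.58825833 255.08727738]
(475.6, 27.4, 112) [421.94322297 198.95059641]
(513.4, 63, 50) [482.76757986 268.46385584]
tip -11 -11 [211.48272336 329.61706269]
tip -11 11 [295.37367055 329.57831247]
tip 0 -11 [210.81374246 290.14285337]
tip 0 11 [295.98366132 290.10119728]
tip 11 -11 [210.12404826 249.44642509]
tip 11 11 [296.61254003 249.40170035]
```

No contact yet, and the table hasn't moved. The finger ends probably sit a little higher or thinner than I assumed, so I back off, go 24 mm lower, and push again.

```bash
python3 -m jog '[{"jaw":0,"x":0,"y":1,"z":0,"wx":0,"wy":0,"wz":0},{"jaw":0,"x":0,"y":1.8,"z":0,"wx":0,"wy":0,"wz":0},{"jaw":0,"x":0,"y":1.8,"z":0,"wx":0,"wy":0,"wz":0},{"jaw":0,"x":1,"y":1.8,"z":0,"wx":0,"wy":0,"wz":0},{"jaw":0,"x":2,"y":1.8,"z":0,"wx":0,"wy":0,"wz":0},{"jaw":0,"x":2.4,"y":1.8,"z":0,"wx":0,"wy":0,"wz":0},{"jaw":0,"x":2.4,"y":1.8,"z":0,"wx":0,"wy":0,"wz":0},{"jaw":0,"x":2.4,"y":1.8,"z":0,"wx":0,"wy":0,"wz":0}]' >/dev/null
python3 chk.py 3 && python3 -m jog '[{"jaw":0,"x":0,"y":-0.2,"z":0,"wx":0,"wy":0,"wz":0},{"jaw":0,"x":0,"y":-0.4,"z":0,"wx":0,"wy":0,"wz":0},{"jaw":0,"x":0,"y":-0.6,"z":0,"wx":0,"wy":0,"wz":0},{"jaw":0,"x":0,"y":-0.6,"z":0,"wx":0,"wy":0,"wz":0}]' >/dev/null
python3 chk.py 2 && python3 -m jog '[{"jaw":0,"x":0,"y":-0.2,"z":0,"wx":0,"wy":0,"wz":0},{"jaw":0,"x":0,"y":-0.4,"z":0,"wx":0,"wy":0,"wz":0},{"jaw":0,"x":0,"y":-0.4,"z":0,"wx":0,"wy":0,"wz":0}]' >/dev/null
python3 chk.py 2 && python3 -m jog '[{"jaw":0,"x":0,"y":-0.2,"z":0,"wx":0,"wy":0,"wz":0},{"jaw":0,"x":0,"y":-0.4,"z":0,"wx":0,"wy":0,"wz":0},{"jaw":0,"x":0,"y":-0.4,"z":0,"wx":0,"wy":0,"wz":0}]' >/dev/null
python3 chk.py 2 && python3 -m jog '[{"jaw":0,"x":0,"y":-0.2,"z":0,"wx":0,"wy":0,"wz":0},{"jaw":0,"x":0,"y":-0.4,"z":0,"wx":0,"wy":0,"wz":0},{"jaw":0,"x":0,"y":-0.4,"z":0,"wx":0,"wy":0,"wz":0}]' >/dev/null
python3 chk.py 2
```

```text
t 15.73 p [485.1 -10.7  70.5] F [-0.4  0.1  0.4] w 0.2 yaw 1.566 down [-0.002  0.   ] q [ 0.08  0.36 -0.13  2.07  0.07  0.71  1.47]
t 16.07 p [492.5 -10.8  71.6] F [ 0.3 -0.2 -0.6] w 0.3 yaw 1.566 down [0.001 0.   ] q [ 0.07  0.37 -0.13  2.05  0.07  0.72  1.47]
t 16.32 p [495.2 -10.8  71.2] F [-0.8  0.6  1.2] w 0.2 yaw 1.566 down [-0.001 -0.   ] q [ 0.07  0.38 -0.13  2.04  0.07  0.72  1.47]
t 16.57 p [498.5 -11.1  71. ] F [-4.7 -0.2  2.6] w -0.1 yaw 1.566 down [-0.002 -0.   ] q [ 0.07  0.38 -0.13  2.04  0.07  0.73  1.47]
t 16.57 p [498.5 -11.1  71. ] F [-4.7 -0.2  2.6] w -0.1 yaw 1.566 down [-0.002 -0.   ] q [ 0.07  0.38 -0.13  2.04  0.07  0.73  1.47]
```

Contact at 4.7 N, so the post is being pushed. I follow the arc with the tool turning along: first about 0.175 rad, which is safely short of any index position. After that I go in 0.02 rad nudges with a force check between each.

```bash
python3 -m jog '[{"jaw":0,"x":0,"y":-0.185,"z":-0.04,"wx":-0.025,"wy":0,"wz":0},{"jaw":0,"x":0,"y":-0.37,"z":-0.07,"wx":-0.05,"wy":0,"wz":0},{"jaw":0,"x":0,"y":-0.56,"z":-0.1,"wx":-0.075,"wy":0,"wz":0},{"jaw":0,"x":0,"y":-0.75,"z":-0.12,"wx":-0.1,"wy":0,"wz":0},{"jaw":0,"x":0,"y":-0.935,"z":-0.14,"wx":-0.125,"wy":0,"wz":0},{"jaw":0,"x":0,"y":-1.12,"z":-0.155,"wx":-0.15,"wy":0,"wz":0},{"jaw":0,"x":0,"y":-1.31,"z":-0.165,"wx":-0.175,"wy":0,"wz":0},{"jaw":0,"x":0,"y":-1.31,"z":-0.165,"wx":-0.175,"wy":0,"wz":0}]' >/dev/null
python3 chk.py 8 && python3 -m jog '[{"jaw":0,"x":0,"y":-0.074,"z":-0.015,"wx":-0.01,"wy":0,"wz":0},{"jaw":0,"x":0,"y":-0.148,"z":-0.03,"wx":-0.02,"wy":0,"wz":0},{"jaw":0,"x":0,"y":-0.148,"z":-0.03,"wx":-0.02,"wy":0,"wz":0}]' >/dev/null
python3 chk.py 8 && python3 -m jog '[{"jaw":0,"x":0,"y":-0.074,"z":-0.015,"wx":-0.01,"wy":0,"wz":0},{"jaw":0,"x":0,"y":-0.148,"z":-0.03,"wx":-0.02,"wy":0,"wz":0},{"jaw":0,"x":0,"y":-0.148,"z":-0.03,"wx":-0.02,"wy":0,"wz":0}]' >/dev/null
python3 chk.py 8 && python3 -m jog '[{"jaw":0,"x":0,"y":-0.074,"z":-0.015,"wx":-0.01,"wy":0,"wz":0},{"jaw":0,"x":0,"y":-0.148,"z":-0.03,"wx":-0.02,"wy":0,"wz":0},{"jaw":0,"x":0,"y":-0.148,"z":-0.03,"wx":-0.02,"wy":0,"wz":0}]' >/dev/null
python3 chk.py 8
```

```text
t 17.23 p [512.4 -12.7  71.1] F [-4.6  0.3  1. ] w -0.1 yaw 1.742 down [-0.001 -0.   ] q [ 0.11  0.41 -0.16  2.    0.09  0.74  1.63]
t 17.48 p [513.8 -12.6  71.1] F [-4.2 -0.6  0.9] w -0.2 yaw 1.761 down [-0.001 -0.   ] q [ 0.11  0.41 -0.17  2.    0.1   0.74  1.65]
t 17.73 p [515.2 -12.6  71.1] F [-4.4 -0.5  1.7] w 0.2 yaw 1.781 down [-0.001 -0.   ] q [ 0.11  0.41 -0.17  2.    0.1   0.74  1.66]
t 17.98 p [516.7 -12.6  71.1] F [-4.9 -0.8  1.5] w -0.0 yaw 1.801 down [-0.001 -0.   ] q [ 0.12  0.41 -0.18  1.99  0.1   0.75  1.68]
```

```bash
python3 chk.py 8 && python3 -m jog '[{"jaw":0,"x":0,"y":-0.074,"z":-0.015,"wx":-0.01,"wy":0,"wz":0},{"jaw":0,"x":0,"y":-0.148,"z":-0.03,"wx":-0.02,"wy":0,"wz":0},{"jaw":0,"x":0,"y":-0.148,"z":-0.03,"wx":-0.02,"wy":0,"wz":0}]' >/dev/null
python3 chk.py 8 && python3 -m jog '[{"jaw":0,"x":0,"y":-0.074,"z":-0.015,"wx":-0.01,"wy":0,"wz":0},{"jaw":0,"x":0,"y":-0.148,"z":-0.03,"wx":-0.02,"wy":0,"wz":0},{"jaw":0,"x":0,"y":-0.148,"z":-0.03,"wx":-0.02,"wy":0,"wz":0}]' >/dev/null
python3 chk.py 8 && python3 -m jog '[{"jaw":0,"x":0,"y":-0.074,"z":-0.015,"wx":-0.01,"wy":0,"wz":0},{"jaw":0,"x":0,"y":-0.148,"z":-0.03,"wx":-0.02,"wy":0,"wz":0},{"jaw":0,"x":0,"y":-0.148,"z":-0.03,"wx":-0.02,"wy":0,"wz":0}]' >/dev/null
python3 chk.py 8 && python3 -m jog '[{"jaw":0,"x":0,"y":-0.074,"z":-0.015,"wx":-0.01,"wy":0,"wz":0},{"jaw":0,"x":0,"y":-0.148,"z":-0.03,"wx":-0.02,"wy":0,"wz":0},{"jaw":0,"x":0,"y":-0.148,"z":-0.03,"wx":-0.02,"wy":0,"wz":0}]' >/dev/null
python3 chk.py 8 && python3 -m jog '[{"jaw":0,"x":0,"y":-0.074,"z":-0.015,"wx":-0.01,"wy":0,"wz":0},{"jaw":0,"x":0,"y":-0.148,"z":-0.03,"wx":-0.02,"wy":0,"wz":0},{"jaw":0,"x":0,"y":-0.148,"z":-0.03,"wx":-0.02,"wy":0,"wz":0}]' >/dev/null
python3 chk.py 8 && python3 -m jog '[{"jaw":0,"x":0,"y":-0.074,"z":-0.015,"wx":-0.01,"wy":0,"wz":0},{"jaw":0,"x":0,"y":-0.148,"z":-0.03,"wx":-0.02,"wy":0,"wz":0},{"jaw":0,"x":0,"y":-0.148,"z":-0.03,"wx":-0.02,"wy":0,"wz":0}]' >/dev/null
python3 chk.py 8 && python3 -m jog '[{"jaw":0,"x":0,"y":-0.074,"z":-0.015,"wx":-0.01,"wy":0,"wz":0},{"jaw":0,"x":0,"y":-0.148,"z":-0.03,"wx":-0.02,"wy":0,"wz":0},{"jaw":0,"x":0,"y":-0.148,"z":-0.03,"wx":-0.02,"wy":0,"wz":0}]' >/dev/null
python3 chk.py 8 && python3 -m jog '[{"jaw":0,"x":0,"y":-0.074,"z":-0.015,"wx":-0.01,"wy":0,"wz":0},{"jaw":0,"x":0,"y":-0.148,"z":-0.03,"wx":-0.02,"wy":0,"wz":0},{"jaw":0,"x":0,"y":-0.148,"z":-0.03,"wx":-0.02,"wy":0,"wz":0}]' >/dev/null
python3 chk.py 8
```

```text
t 17.98 p [516.7 -12.6  71.1] F [-4.9 -0.8  1.5] w -0.0 yaw 1.801 down [-0.001 -0.   ] q [ 0.12  0.41 -0.18  1.99  0.1   0.75  1.68]
t 18.23 p [518.5 -12.5  71.1] F [-4.4 -0.5  0.8] w 0.1 yaw 1.821 down [-0.  0.] q [ 0.12  0.42 -0.18  1.99  0.11  0.75  1.7 ]
t 18.48 p [520.2 -12.4  71.2] F [-4.9 -0.9  0.2] w 0.1 yaw 1.842 down [-0.  0.] q [ 0.12  0.42 -0.18  1.98  0.11  0.75  1.72]
t 18.73 p [521.7 -12.3  71.2] F [-4.  -0.2 -0.8] w -0.1 yaw 1.862 down [-0.  0.] q [ 0.13  0.42 -0.19  1.98  0.11  0.75  1.73]
t 18.98 p [523.4 -12.2  71.3] F [-5.1 -0.8 -0.6] w 0.3 yaw 1.882 down [0. 0.] q [ 0.13  0.42 -0.19  1.98  0.12  0.75  1.75]
t 19.23 p [524.9 -12.2  71.3] F [-4.9 -2.  -0. ] w 0.1 yaw 1.902 down [ 0. -0.] q [ 0.13  0.43 -0.2   1.97  0.12  0.75  1.77]
t 19.48 p [526.2 -12.   71.3] F [-5.2 -1.   0.2] w 0.1 yaw 1.922 down [-0. -0.] q [ 0.14  0.43 -0.2   1.97  0.12  0.76  1.79]
t 19.73 p [527.8 -11.8  71.3] F [-4.3 -1.3  0.3] w 0.2 yaw 1.941 down [ 0. -0.] q [ 0.14  0.43 -0.21  1.97  0.12  0.76  1.8 ]
t 19.98 p [529.3 -11.5  71.4] F [-4.2 -1.3 -0.1] w -0.2 yaw 1.961 down [ 0. -0.] q [ 0.14  0.43 -0.21  1.96  0.13  0.76  1.82]
```

```bash
python3 -m jog '[{"jaw":0,"x":0,"y":-0.074,"z":-0.015,"wx":-0.01,"wy":0,"wz":0},{"jaw":0,"x":0,"y":-0.148,"z":-0.03,"wx":-0.02,"wy":0,"wz":0},{"jaw":0,"x":0,"y":-0.148,"z":-0.03,"wx":-0.02,"wy":0,"wz":0}]' >/dev/null
python3 chk.py 8 && python3 -m jog '[{"jaw":0,"x":0,"y":-0.074,"z":-0.015,"wx":-0.01,"wy":0,"wz":0},{"jaw":0,"x":0,"y":-0.148,"z":-0.03,"wx":-0.02,"wy":0,"wz":0},{"jaw":0,"x":0,"y":-0.148,"z":-0.03,"wx":-0.02,"wy":0,"wz":0}]' >/dev/null
python3 chk.py 8 && python3 -m jog '[{"jaw":0,"x":0,"y":-0.074,"z":-0.015,"wx":-0.01,"wy":0,"wz":0},{"jaw":0,"x":0,"y":-0.148,"z":-0.03,"wx":-0.02,"wy":0,"wz":0},{"jaw":0,"x":0,"y":-0.148,"z":-0.03,"wx":-0.02,"wy":0,"wz":0}]' >/dev/null
python3 chk.py 8 && python3 -m jog '[{"jaw":0,"x":0,"y":-0.074,"z":-0.015,"wx":-0.01,"wy":0,"wz":0},{"jaw":0,"x":0,"y":-0.148,"z":-0.03,"wx":-0.02,"wy":0,"wz":0},{"jaw":0,"x":0,"y":-0.148,"z":-0.03,"wx":-0.02,"wy":0,"wz":0}]' >/dev/null
python3 chk.py 8 && python3 -m jog '[{"jaw":0,"x":0,"y":-0.074,"z":-0.015,"wx":-0.01,"wy":0,"wz":0},{"jaw":0,"x":0,"y":-0.148,"z":-0.03,"wx":-0.02,"wy":0,"wz":0},{"jaw":0,"x":0,"y":-0.148,"z":-0.03,"wx":-0.02,"wy":0,"wz":0}]' >/dev/null
python3 chk.py 8 && python3 -m jog '[{"jaw":0,"x":0,"y":-0.074,"z":-0.015,"wx":-0.01,"wy":0,"wz":0},{"jaw":0,"x":0,"y":-0.148,"z":-0.03,"wx":-0.02,"wy":0,"wz":0},{"jaw":0,"x":0,"y":-0.148,"z":-0.03,"wx":-0.02,"wy":0,"wz":0}]' >/dev/null
python3 chk.py 8 && python3 -m jog '[{"jaw":0,"x":0,"y":-0.074,"z":-0.015,"wx":-0.01,"wy":0,"wz":0},{"jaw":0,"x":0,"y":-0.148,"z":-0.03,"wx":-0.02,"wy":0,"wz":0},{"jaw":0,"x":0,"y":-0.148,"z":-0.03,"wx":-0.02,"wy":0,"wz":0}]' >/dev/null
python3 chk.py 8 && python3 -m jog '[{"jaw":0,"x":0,"y":-0.074,"z":-0.015,"wx":-0.01,"wy":0,"wz":0},{"jaw":0,"x":0,"y":-0.148,"z":-0.03,"wx":-0.02,"wy":0,"wz":0},{"jaw":0,"x":0,"y":-0.148,"z":-0.03,"wx":-0.02,"wy":0,"wz":0}]' >/dev/null
python3 chk.py 8
```

```text
t 20.23 p [532.2 -10.8  71.7] F [-0.3 -1.2 -1. ] w -0.3 yaw 1.981 down [0.003 0.   ] q [ 0.15  0.44 -0.21  1.96  0.13  0.76  1.84]
t 20.48 p [533.3 -10.5  71.8] F [ 0.  -1.3  0.3] w 0.0 yaw 2.002 down [0.002 0.   ] q [ 0.15  0.44 -0.22  1.95  0.13  0.76  1.85]
t 20.73 p [533.8 -10.5  71.4] F [-0.6 -0.9  1. ] w -0.1 yaw 2.022 down [ 0. -0.] q [ 0.15  0.44 -0.22  1.95  0.14  0.76  1.87]
t 20.98 p [535.1 -10.2  71.3] F [-1.5 -1.6  2.1] w 0.3 yaw 2.042 down [-0. -0.] q [ 0.15  0.44 -0.23  1.95  0.14  0.77  1.89]
t 21.23 p [536.7  -9.7  71.3] F [-1.3 -2.2  2.3] w -0.1 yaw 2.062 down [ 0. -0.] q [ 0.16  0.45 -0.23  1.94  0.14  0.77  1.91]
t 21.48 p [537.4  -9.6  71.1] F [-3.  -3.3  2.5] w 0.4 yaw 2.082 down [-0.001 -0.   ] q [ 0.16  0.45 -0.24  1.94  0.15  0.77  1.92]
t 21.73 p [538.2  -9.7  71. ] F [-5.1 -3.6  4. ] w -0.3 yaw 2.101 down [-0.002 -0.001] q [ 0.16  0.45 -0.24  1.94  0.15  0.77  1.94]
t 21.98 p [539.3 -10.   70.7] F [-5.1 -6.3  1.9] w 0.0 yaw 2.121 down [-0.003 -0.002] q [ 0.17  0.45 -0.24  1.93  0.15  0.77  1.95]
```

The force dropped at 20.2 s when the pin clicked in. It then rose to 8 N with little motion, which is the stop. I back off, rise and check.

```bash
python3 -m jog '[{"jaw":0,"x":0,"y":0.4,"z":0,"wx":0,"wy":0,"wz":0},{"jaw":0,"x":0,"y":0.8,"z":0,"wx":0,"wy":0,"wz":0},{"jaw":0,"x":0,"y":1.3,"z":0,"wx":0,"wy":0,"wz":0},{"jaw":0,"x":0,"y":1.3,"z":0,"wx":0,"wy":0,"wz":0},{"jaw":0,"x":-3,"y":1.3,"z":0,"wx":0,"wy":0,"wz":0},{"jaw":0,"x":-7,"y":1.3,"z":0,"wx":0,"wy":0,"wz":0},{"jaw":0,"x":-11,"y":1.3,"z":0,"wx":0,"wy":0,"wz":0},{"jaw":0,"x":-13,"y":1.3,"z":0,"wx":0,"wy":0,"wz":0},{"jaw":0,"x":-13,"y":1.3,"z":0,"wx":0,"wy":0,"wz":0},{"jaw":0,"x":-13,"y":1.3,"z":0,"wx":0,"wy":0,"wz":0}]' |grep -v rot
python3 - <<'E'
from h import *
import pickle
s0=pickle.load(open('s0.pkl','rb'))['scene'];s=snap('scene')
f=lambda im,x,y,w,h,k:cv2.resize(im[y:y+h,x:x+w],None,fx=k,fy=k,interpolation=cv2.INTER_CUBIC)
W=np.vstack([np.hstack([f(s0['img'],200,212,60,36,6),f(s['img'],200,212,60,36,6)]),f(s['img'],200,170,125,56*2,5.76)[:370]*1 if 0 else f(s['img'],195,185,120,95,4)[:, :480] if 0 else cv2.copyMakeBorder(f(s['img'],195,185,120,92,4),0,0,120,120,0)])
print(W.shape);cv2.imwrite('pics/c8.png',W[:,:,::-1])
E
```

```text
clock: 22.82
ee_pos: [531.2, -14.6, 203.0]
force: [0.5, -0.6, -1.3]
gripper_width: 0.1
(584, 720, 3)
```

View pics/c8.png

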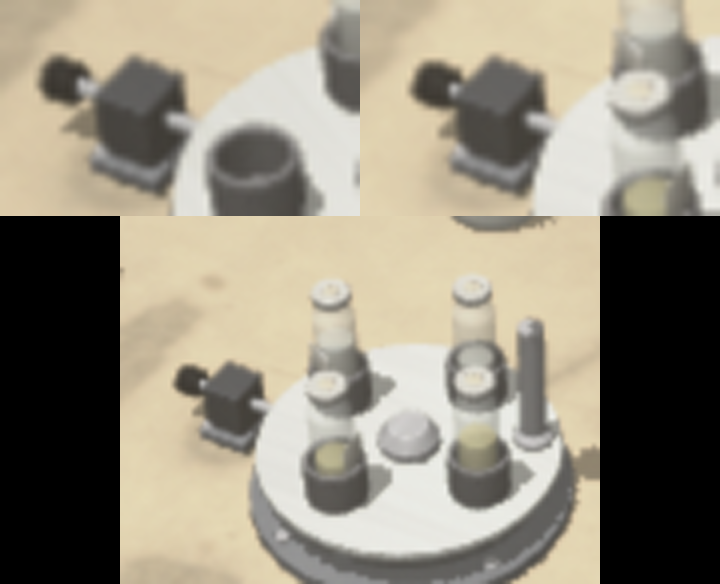

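The knob has moved in toward the block, from crop (64,80) to (77,85), and the vial stands in its cup. I'll quantify the knob shift and the table angle numerically.

```bash
python3 - <<'E'
from h import *
import pickle
d=pickle.load(open('s0.pkl','rb'));st()
def knob(s,u0,u1,v0,v1,th):
    g=cv2.cvtColor(s['img'],cv2.COLOR_RGB2GRAY).astype(float)[v0:v1,u0:u1]
    w=np.clip(th-g,0,None);Y,X=np.mgrid[v0:v1,u0:u1];return np.array([(w*X).sum(),(w*Y).sum()])/w.sum()
for n,b in(('scene',(203,215.5,218,232)),('top',(190,204,224,240))):
    s=snap(n);b=tuple(int(x) for x in b)
    k0=knob(d[n],*b,110);k1=knob(s,*b,110)
    p0=onz(d[n],*k0,25);p1=onz(s,*k1,25);c=np.array([513.3,63,25])
    print(n,k0,k1,'radius',np.linalg.norm(p0-c),np.linalg.norm(p1-c))
E
```

```text
t 22.87 p [529.8 -14.7 201.4] F [-1.   0.2 -0.7] w -0.0 yaw 2.121 down [0.001 0.   ] q [ 0.21  0.26 -0.28  1.85  0.08  1.03  2.02]
scene [209.97744361 225.04135338] [211.90618019 225.97096054] radius 149.34720288418492 143.71758070721725
top [197.61920939 231.51173564] [200.11581921 231.66446955] radius 147.23779402486304 141.71404646840324
```

```bash
python3 -c "
from workcell import bot
print(bot.job_done())"
```

```text
the job is handed in; nothing more can be done
None
```

I stood the lone vial in the empty cup, turned the carousel counter-clockwise to its next index position, and handed the job in at about 23 s. The hand-in gives no verdict, so what follows are my own checks.

- **Vial:** I lowered it until it met the cup floor at about 5 N. The tool was 40 mm higher than at the pick-up, which matches the floor height. After release, and again after the turn, the pictures showed it upright in the cup.
- **Index pin:** I pushed the post round in small nudges. The push force fell from about 4.5 N to near zero as the pin clicked in, then rose to about 8 N (read at the tool) against the stop, so I stopped there and backed off. The knob moved in by 5.6 mm in one camera and 5.5 mm in the other, against a nominal travel of about 6 mm. That agrees with the pin being home.
- **Bystanders:** I never moved near the beaker, timer or brown bottle, but I did not re-measure their positions at the end.

Two readings disagreed with what I expected:
- **Finger height:** the first try at the post, with the tool 95 mm up, touched nothing. The finger ends seem to sit higher than the reported tool point, so I repeated the push 24 mm lower.
- **Grip width:** the gripper read 21 mm on the 23 mm vial, possibly for the same reason. It caused no problem.

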